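# Unhook a heat-sink plate from its keyhole studs

## Task

The aluminium plate with the black heat sink hangs on the sloped blue stand by two keyhole slots. Slide it up the slope until the stud heads stand in the wide ends of the slots, lift it off square to the slope, and lay it down gently, flat and heat sink up, in the black tray. Leave the other things on the bench where they are.

Things in the scene. Friction and masses are not known exactly. Their poses are not given: they have to be found in the camera images.
- plate: Loose aluminium plate, 80 (its x) x 150 (its y) x 4 mm, 0.17 to 0.35 kg, hung at the start on the panel's studs with x up the slope. Origin: centre of its underside; z out of the upper face. Fixed on its middle is a black finned heat sink, 50 mm along x, 36 mm along y, from z = 4 to 28 mm: grip it across the 36 mm, along the plate's y.
- plate_wide (a point): Midpoint between the wide ends of the plate's two keyholes, on the underside (plate x = -9 mm, y = 0). The wide ends, 23 mm across, are centred 55 mm to either side of it along the plate's y; from each a slot 10 mm wide runs up the plate (+x) to 23 mm from this point. At the start the studs are at the far, upper ends of the slots.
- panel: Fixed sloped blue panel, 160 x 190 mm, on a grey stand, rising at 27 degrees towards the right (-y), so that it faces left (the stand is yawed up to 17 degrees from that). Origin: on its face midway between the two studs, 56 mm above the bench; x up the slope, y level, z square out of the face. As hung, the plate's origin is at panel x = about -10 mm, y = 0, z = 0, its axes parallel.
- studs (a point): Same point as the panel's origin, midway between its two steel studs, which stand 55 mm to either side along y: shank 7 mm thick, head 15 mm across, from 6 to 10 mm off the face (2 mm play over the plate). The heads pass the wide ends when point plate_wide is within 4 mm of this point along the face; pushed on, the plate stops 8 mm too far up.
- tray: Fixed shallow black plastic tray, outside 140 mm (its x) by 195 mm (its y), rim 14 mm high, walls 4 mm, floor 4 mm above the bench (inside 132 x 187 mm). Origin: centre of the underside, on the bench; z up. The long side points roughly away from the robot; the plate lies in it with its long side along the tray's long side, either way round.
- microscope: Fixed stereo microscope, an obstacle left of and behind the tray, about 0.4 m high, its eyepieces leaning towards the robot: keep the arm clear of it (pass in front of it, nearer the robot than x = 0.45 m). Origin under its base, at about x = 0.68, y = 0.26 m.
- glass_jar: Bystander, to be left: glass jar 69 mm wide, 102 mm high; origin under its centre.
- spare_transformer: Bystander, to be left: small transformer, 52 x 46 x 39 mm, grey and yellow, behind the work; origin under its centre.
- marker_red: Bystander, to be left: red and white marker pen, 129 mm long, 16 mm thick, lying left of the work; origin under its centre.
- red_pack: Bystander, to be left: small red box 36 x 56 x 16 mm; origin under its centre.
- lighter: Bystander, to be left: green lighter 24 x 82 x 13 mm; origin under its centre.

How it is judged:
By the outcome, as a careful person would: the job done as asked, in the order asked, and still so for the second after the job is handed in, with the robot touching nothing.
It also fails if it takes over 54 s, if anything falls off the work surface, if the arm or the gripper's body presses on something with over 40 N, if the wrist force passes 120 N, or if a joint passes its speed limit or range.

## Robot

A 6-joint arm with a two-finger parallel gripper is mounted at the origin on a cart in front of the work surface, level with it; the furniture and walls round the work are solid. World frame = base frame: x ahead of the robot, y to its left, z up, the work surface at z = 0. Lengths are in mm, angles in rad, forces in N, time in s.
With the tool pointing down it reaches from about 350 to 875 mm from the base axis. Payload 4.2 kg.
Tool frame: the origin (TCP) lies midway between the tips of the shut fingers; the grasp point (between the pads) lies 19 mm behind it (arm.hold_point_z is the distance from the TCP to the grasp point, in mm); z points along the fingers, y is the line along which they close (so a half turn about z gives the same grasp; the last joint's range is limited). The gripper opens to 85 mm and grips with 20 to 120 N. Pads are 22 mm wide; open, the fingers measure 114 mm over their backs; the gripper's body (76 mm by 85 mm) begins 54 mm behind the grasp point. The pads swing forward as they close: fully open they stand 13 mm farther back than shut.
Start: joints at [1.436, 0.385, 0.008, 0, -1.194, -0.259], TCP at [239.779, 577.153, 231.312] pointing down, gripper open.
Joint ranges: [-3.14, 3.14], [-1.21, 2.06], [-1.07, 1.41], [-3.16, 2.05], [-2.99, -0.16], [-3.1, 3.1]. Speed limits (rad/s): [2.79, 2.79, 3.14, 3.14, 3.14, 3.14].

## Interface

Orientations are given as a unit quaternion [x, y, z, w].
In Python, from bench import arm, vision gives the robot as it stands. The module is installed in compiled form; this text tells all that it offers.
- The arm moves only by the tool servo_tool, never from a script. Its argument "plan" is a list of rows, each a list of 7 numbers: the shift along the world's x, y, z each as a share of 300 mm, from -1 to 1, then the turn, a rotation vector about the world's x, y, z each as a share of 2 rad, from -1 to 1, then the opening, from 0 (shut) to 1 (fully open). A call has 1 to 20 rows; each row shifts and turns the commanded pose from where the row before left it; what a row does not reach is not made up. A row lasts 1/8 s, in which the tool goes at most 62.5 mm and 10.7 degrees, less where a joint would pass 70% of its speed; a pose out of reach is approached as far as the arm can. A call with a number of a shift or a turn outside -1 to 1 is refused whole. A call with a gripper value outside its range is refused whole. The fingers move at their own pace and stop on an object; the grip force is fixed at half the most. Time passes only in rows, so rows that do not move let the fingers close. It gives the time, the measured TCP pose, the force, the opening and the grip force at its end, in the units of the state.
- arm.read_state(): the state, without advancing time (a new reading comes with each control period).
- vision.get_image(name): name is "side" or "top" or "wrist"; returns a dict with "image" (480x640x3 uint8, red, green, blue), "z_map" (480x640 float32, mm along the optical axis (not along the pixel's ray), 0 where there is no reading), "K" (3x3 intrinsics, pixels), "world_to_cam" (4x4, takes a point from world to camera coordinates); the wrist camera has in their place "mount" (4x4, takes a point from camera to tool coordinates, whose origin is the TCP and whose axes are the flange's). Camera axes: x right, y down, z forward; pixel columns grow to the right and rows downward; lengths in mm; the calibration is good to about 2 mm. A picture is of the moment at which its call begins: read the wrist's pose just before it.
- arm.job_done(): hands the job in; it is judged then, once.
The state is a dict: "clock": time; "joints": joint angles; "joint_vel": joint speeds; "joint_efforts": joint torques, N m; "position": TCP position; "ee_rot": TCP orientation; "contact_force": force on the tool from outside, world axes, zero at the start; "wrist_torque": the same for the moment, N m; "gripper_width": finger opening in mm; "grasp_force": force on a finger pad.
Only numpy, scipy, OpenCV 4.12 (cv2) and the standard library are available. Lean on these libraries where they do the work, as an engineer would, in place of code of your own. Each camera call takes 0.05 s, during which the arm holds its last target. There are 200 camera calls.

## Working session

There is one attempt and no reset: what is moved stays moved. The work goes in short steps, Python scripts to look and compute and a tool call to move; the robot and the scene stay as the last step left them, time stands still between calls to the robot, and variables do not carry over. Pictures are saved under pics/ and viewed, at most 10 in all, crops included, and the job is handed in when it is done.

Besides the shell and the picture viewer there is one more tool, called as a command line: name --pt "numbers of a row" for each row, then --argument value for the rest. servo_tool: Moves the arm, as the interface text tells. Its arguments: {"type":"object","properties":{"plan":{"type":"array"}},"required":["plan"]}

```bash
mkdir -p pics; cat > h.py <<'E'
import numpy as np, cv2
from scipy.spatial.transform import Rotation as R
from bench import arm, vision
def cam(n):
    s=arm.read_state(); d=vision.get_image(n)
    if n=="wrist":
        T=np.eye(4);T[:3,:3]=R.from_quat(s["ee_rot"]).as_matrix();T[:3,3]=s["position"]
        d["c2w"]=T@np.array(d["mount"])
    else: d["c2w"]=np.linalg.inv(d["world_to_cam"])
    z=d["z_map"];v,u=np.mgrid[:480,:640];K=d["K"]
    P=np.stack([(u-K[0,2])/K[0,0]*z,(v-K[1,2])/K[1,1]*z,z],-1)
    d["pts"]=P@d["c2w"][:3,:3].T+d["c2w"][:3,3]; d["ok"]=z>0
    return d
def save(d,n): cv2.imwrite(f"pics/{n}.png",d["image"][:,:,::-1])
E
python3 - <<'E'
from h import *
for n in("top","side"):
    d=cam(n);save(d,n+"0");np.savez(n+"0.npz",**{k:d[k] for k in("image","pts","ok","K","c2w","z_map")})
    print(n,d["c2w"].round(3).tolist(),d["K"].tolist(),d["ok"].mean())
print(arm.read_state(),arm.hold_point_z)
E
```

```text
top [[-0.024, -0.984, 0.174, 360.483], [-1.0, 0.025, 0.008, 114.069], [-0.012, -0.174, -0.985, 1158.357], [0.0, 0.0, 0.0, 1.0]] [[437.53413782399747, 0.0, 320.266655227112], [0.0, 437.53413782399747, 245.64388699292414], [0.0, 0.0, 1.0]] 0.99591796875
side [[-0.962, -0.107, 0.252, 201.479], [-0.273, 0.396, -0.877, 1326.197], [-0.006, -0.912, -0.41, 624.128], [0.0, 0.0, 0.0, 1.0]] [[543.8007578554692, 0.0, 316.95127466032756], [0.0, 543.8007578554692, 247.80331215519317], [0.0, 0.0, 1.0]] 0.9845279947916666
{'clock': 0.1, 'joints': array([ 1.43560981e+00,  3.85493643e-01,  6.74869861e-03, -4.25735816e-04,
       -1.19396745e+00, -2.58606311e-01]), 'joint_vel': array([ 0.00202946, -0.00234154,  0.0032827 ,  0.00172466,  0.00107503,
       -0.00080692]), 'joint_efforts': array([-4.03975209e-04, -3.93317699e+01,  1.88930154e+01,  4.19802144e+00,
       -2.55031671e-03,  4.30226734e-06]), 'position': array([239.59207776, 576.69358973, 230.31848914]), 'ee_rot': array([ 9.80662611e-01, -1.95703567e-01, -1.38398006e-04,  9.68410331e-04]), 'contact_force': array([-0.03446732,  0.82993503, -0.1716516 ]), 'wrist_torque': array([-0.01120612, -0.02493879,  0.0136779 ]), 'grasp_force': 0.0, 'gripper_width': 85.27890346209692} 18.700000000000003
```

View pics/top0.png

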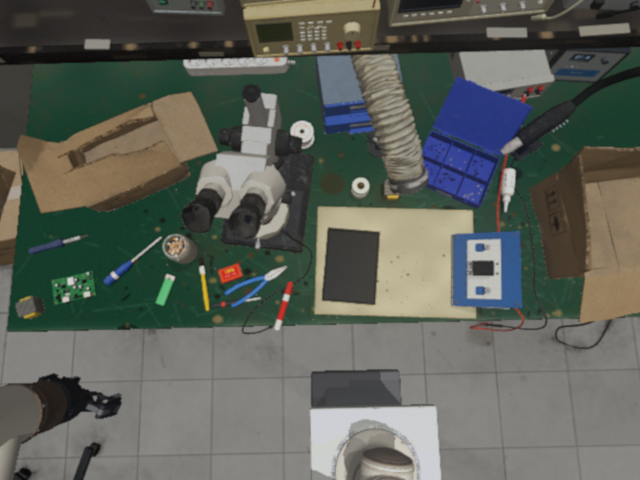

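View pics/side0.png

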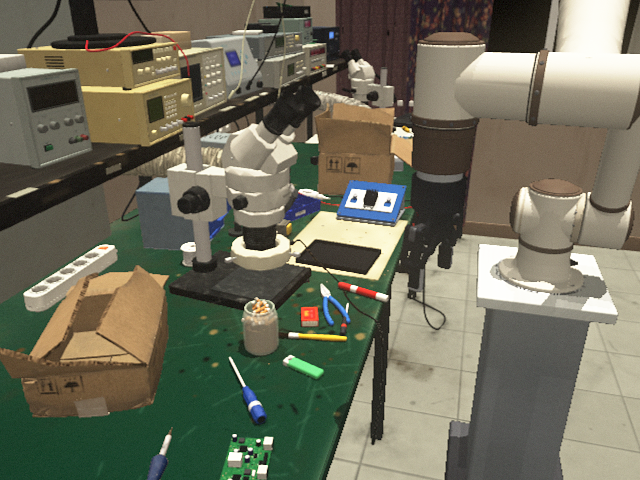

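The top view shows the blue panel (452-522, 232-307), with the light plate on it and the heat sink at about (484,268). The tray is at (323-380, 228-305), the microscope at about (250,200), and the marker at about (285,305). The arm is at lower left.

```bash
cat > m.py <<'E'
from h import *
def plane(P):
    c=np.median(P,0)
    for _ in range(4):
        n=np.linalg.svd(P-c,full_matrices=False)[2][2]; n*=np.sign(n[2]); r=(P-c)@n
        P=P[abs(r)<max(2*np.median(abs(r)),1.5)]; c=P.mean(0)
    return c,n,abs(r).mean()
def big(m):
    n,l,s,_=cv2.connectedComponentsWithStats(m.astype(np.uint8));return l==1+np.argmax(s[1:,4])
def ray(d,uv,c,n):
    uv=np.atleast_2d(uv).astype(float);r=np.c_[(uv-d["K"][[0,1],2])/d["K"][[0,1],[0,1]],np.ones(len(uv))]@d["c2w"][:3,:3].T
    o=d["c2w"][:3,3];return o+r*(((c-o)@n)/(r@n))[:,None]
E
python3 - <<'E'
from m import *
for n,(x0,x1,y0,y1),t in(("top",(445,530,225,312),(315,388,222,310)),("side",(330,412,175,228),(290,388,232,276))):
    d=dict(np.load(n+"0.npz"));im=d["image"].astype(int);hsv=cv2.cvtColor(d["image"],cv2.COLOR_RGB2HSV)
    box=np.zeros((480,640),bool);box[y0:y1,x0:x1]=1
    wh=big(box&(hsv[...,1]<60)&(hsv[...,2]>140)); bl=big(box&(hsv[...,0]>95)&(hsv[...,0]<120)&(hsv[...,1]>120))
    bk=big(box&(hsv[...,2]<70)&(hsv[...,1]<150))
    print(n,wh.sum(),bl.sum(),bk.sum())
    for nm,m in(("plate",wh),("panel",bl)):
        mm=cv2.erode(m.astype(np.uint8),np.ones((3,3)))>0
        c,nn,r=plane(d["pts"][mm&d["ok"]]); print(nm,c.round(1),nn.round(3),"tilt",np.degrees(np.arccos(nn[2])).round(1),"dir",np.degrees(np.arctan2(nn[1],nn[0])).round(1),r.round(2))
        cn=max(cv2.findContours(m.astype(np.uint8),0,2)[0],key=cv2.contourArea)[:,0]
        Q=ray(d,cn,c,nn); y=np.cross(nn,[0,0,1]);y/=np.linalg.norm(y)
        e=np.cross(y,nn);ab=np.c_[(Q-c)@y,(Q-c)@e].astype(np.float32)
        rc=cv2.minAreaRect(ab);print(" rect",rc," centre",(c+rc[0][0]*y+rc[0][1]*e).round(1))
    P=d["pts"][bk&d["ok"]];print("sink",np.median(P,0).round(1),P.min(0).round(0),P.max(0).round(0))
    box[:]=0;x0,x1,y0,y1=t;box[y0:y1,x0:x1]=1
    tr=big(box&(hsv[...,2]<80)&(im.max(2)-im.min(2)<35))
    cn=max(cv2.findContours(tr.astype(np.uint8),0,2)[0],key=cv2.contourArea)[:,0]
    Q=ray(d,cn,np.array([0,0,14.]),np.array([0,0,1.]));rc=cv2.minAreaRect(Q[:,:2].astype(np.float32));print("tray",rc,"z",np.median(d["pts"][tr&d["ok"]],0).round(1))
E
```

```text
top 1504 2668 258
plate [ 484.2 -289.9   56. ] [0.038 0.45  0.892] tilt 26.8 dir 85.2 0.89
 rect ((2.0736236572265625, -2.3875389099121094), (80.54816436767578, 152.84217834472656), 89.89935302734375)  centre [ 486.4 -287.9   54.9]
panel [ 483.7 -306.9   60.1] [0.038 0.449 0.893] tilt 26.8 dir 85.1 0.98
 rect ((1.0270309448242188, -13.218025207519531), (159.34544372558594, 192.61968994140625), 89.501708984375)  centre [ 485.7 -295.2   54.1]
sink [ 485.6 -280.1   70.9] [ 468. -303.   49.] [ 502. -256.   92.]
tray ((508.41754150390625, 44.65726852416992), (135.03897094726562, 190.4544219970703), 83.6060791015625) z [507.6  43.9   4.4]
side 670 1165 168
plate [ 480.4 -286.9   55.9] [0.035 0.435 0.9  ] tilt 25.9 dir 85.4 1.54
 rect ((6.606170654296875, 0.4923744201660156), (85.6280746459961, 153.51039123535156), 89.95079803466797)  centre [ 487.  -287.9   56.1]
panel [ 478.3 -289.4   52.8] [0.041 0.449 0.893] tilt 26.8 dir 84.8 1.43
 rect ((8.027763366699219, 4.45361328125), (161.44203186035156, 190.34019470214844), 89.71746826171875)  centre [ 486.  -294.1   54.8]
sink [ 486.9 -272.5   69.4] [ 469. -306.   45.] [ 505. -250.   89.]
tray ((511.88616943359375, 59.02492904663086), (166.38885498046875, 205.60801696777344), 83.93114471435547) z [507.7  44.8   6.2]
```

```bash
cat > t.py <<'E'
from h import *
a,t=np.radians(85.1),np.radians(27)
n=np.array([np.sin(t)*np.cos(a),np.sin(t)*np.sin(a),np.cos(t)]); px=np.array([-np.cos(t)*np.cos(a),-np.cos(t)*np.sin(a),np.sin(t)]); py=np.cross(n,px)
O=np.array([486.3,-289.8,51.4])   # plate underside centre, hung
Rg=np.c_[np.cross(-py,-n),-py,-n]
def go(p,Rt=Rg):
    s=arm.read_state(); q=R.from_quat(s["ee_rot"]); d=(np.array(p)-s["position"]); r=(R.from_matrix(Rt)*q.inv()).as_rotvec()
    print("pos",s["position"].round(1),"F",s["contact_force"].round(1),"w",round(s["gripper_width"],1),"t",s["clock"],"j",s["joints"].round(2))
    print("shift mm",d.round(1),"share",(d/300).round(4),"turn share",(r/2).round(4),"deg",np.degrees(np.linalg.norm(r)).round(2))
E
python3 - <<'E'
from t import *
for k in("top","side"):
    d=np.load(k+"0.npz");P=d["pts"][d["ok"]]
    m=(P[:,2]>90)&(P[:,0]>300)&(P[:,0]<800)&(P[:,1]>-50)&(P[:,1]<420);Q=P[m]
    for lo in(90,150,200,250,300,350):
        q=Q[(Q[:,2]>lo)&(Q[:,2]<lo+60)]
        if len(q):print(k,lo,len(q),np.percentile(q,1,0).round(0),np.percentile(q,99,0).round(0))
go(O+90*n)
E
```

```text
top 90 723 [548. -48.  97.] [752. 279. 148.]
top 150 389 [734. -50. 152.] [798. 230. 209.]
top 200 1479 [584. -48. 202.] [799. 341. 259.]
top 250 1699 [583. 185. 250.] [798. 312. 306.]
top 300 671 [563. 187. 302.] [797. 320. 360.]
top 350 3588 [573. 192. 352.] [797. 339. 408.]
side 90 2106 [554. 203.  91.] [798. 341. 149.]
side 150 1357 [586. 226. 151.] [797. 324. 210.]
side 200 2500 [570. 242. 201.] [796. 355. 260.]
side 250 2759 [571. 226. 251.] [798. 353. 309.]
side 300 2321 [562. 236. 301.] [798. 352. 359.]
side 350 2034 [549. 233. 351.] [797. 351. 409.]
pos [239.6 576.7 230.3] F [-0.   0.8 -0.2] w 85.3 t 0.1 j [ 1.44  0.39  0.01 -0.   -1.19 -0.26]
shift mm [ 250.2 -825.8  -98.7] share [ 0.834  -2.7526 -0.3291] turn share [-0.2146 -0.1315 -0.6186] deg 76.53
```

servo_tool --pt "0.06 -0.125 0.01 -0.0098 -0.006 -0.0281 1" --pt "0.06 -0.125 0.01 -0.0098 -0.006 -0.0281 1" --pt "0.06 -0.125 0.01 -0.0098 -0.006 -0.0281 1" --pt "0.06 -0.125 0.01 -0.0098 -0.006 -0.0281 1" --pt "0.06 -0.125 0 -0.0098 -0.006 -0.0281 1" --pt "0.06 -0.125 0 -0.0098 -0.006 -0.0281 1" --pt "0.06 -0.125 0 -0.0098 -0.006 -0.0281 1" --pt "0.06 -0.125 0 -0.0098 -0.006 -0.0281 1" --pt "0.005 -0.125 0 -0.0098 -0.006 -0.0281 0.65" --pt "0.005 -0.125 0 -0.0098 -0.006 -0.0281 0.65" --pt "0.005 -0.125 0 -0.0098 -0.006 -0.0281 0.65" --pt "0.005 -0.125 0 -0.0098 -0.006 -0.0281 0.65" --pt "0.005 -0.125 0 -0.0098 -0.006 -0.0281 0.65" --pt "0.005 -0.125 0 -0.0098 -0.006 -0.0281 0.65" --pt "0.005 -0.125 0 -0.0098 -0.006 -0.0281 0.65" --pt "0.005 -0.125 0 -0.0098 -0.006 -0.0281 0.65"

```text
clock: 2.1
position: [395.4, -24.1, 243.2]
ee_rot: [0.782, -0.597, 0.12, 0.13]
contact_force: [0.0, 0.5, -0.1]
gripper_width: 55.8
grasp_force: 0.0
```

```bash
python3 -c "
from t import *
go(O+90*n)"
```

```text
pos [395.4 -24.1 243.2] F [ 0.   0.5 -0.1] w 55.8 t 2.1 j [ 0.59 -0.02 -0.64  0.34 -1.15 -0.5 ]
shift mm [  94.4 -225.  -111.6] share [ 0.3145 -0.7499 -0.3719] turn share [-0.0576 -0.0351 -0.1685] deg 20.8
```

servo_tool --pt "0.039 -0.094 -0.03 -0.0072 -0.0044 -0.021 0.65" --pt "0.039 -0.094 -0.04 -0.0072 -0.0044 -0.021 0.65" --pt "0.039 -0.094 -0.05 -0.0072 -0.0044 -0.021 0.65" --pt "0.039 -0.094 -0.05 -0.0072 -0.0044 -0.021 0.65" --pt "0.039 -0.094 -0.05 -0.0072 -0.0044 -0.021 0.65" --pt "0.039 -0.094 -0.05 -0.0072 -0.0044 -0.021 0.65" --pt "0.039 -0.094 -0.05 -0.0072 -0.0044 -0.021 0.65" --pt "0.039 -0.094 -0.05 -0.0072 -0.0044 -0.021 0.65" --pt "0 0 0 0 0 0 0.65" --pt "0 0 0 0 0 0 0.65"

```text
clock: 3.35
position: [489.1, -248.4, 132.2]
ee_rot: [-0.659, 0.715, -0.158, -0.172]
contact_force: [0.1, -0.1, 0.2]
gripper_width: 55.5
grasp_force: 0.0
```

```bash
python3 -c "
from t import *
go(O+90*n)
d=cam('wrist');save(d,'w1');np.savez('w1.npz',**{k:d[k] for k in('image','pts','ok','K','c2w','z_map')})"
```

```text
pos [ 489.1 -248.4  132.2] F [ 0.1 -0.1  0.2] w 55.5 t 3.35 j [ 0.01  0.33 -0.67  0.71 -0.76 -0.67]
shift mm [ 0.7 -0.7 -0.7] share [ 0.0023 -0.0023 -0.0022] turn share [-0.0003 -0.0003 -0.0014] deg 0.17
```

View pics/w1.png

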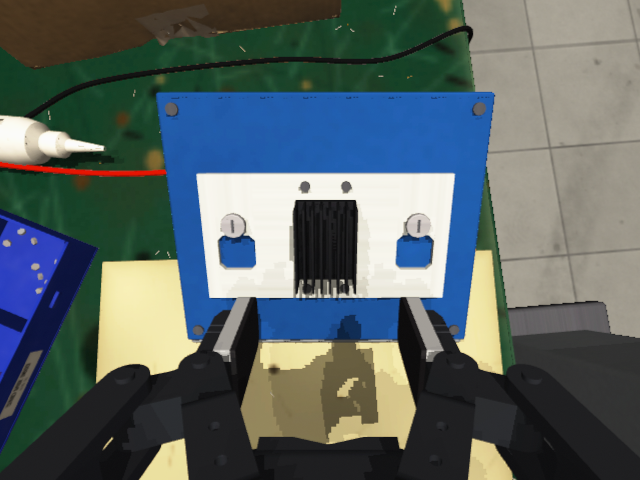

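The wrist view shows the plate (197-455, 173-298), the sink (295-357, 200-297), the stud heads at (233,225) and (418,225), and the wide ends below them. Next I refine the frame from this view.

```bash
python3 - <<'E'
from t import *; from m import *
d=dict(np.load("w1.npz"));hsv=cv2.cvtColor(d["image"],cv2.COLOR_RGB2HSV)
b=np.zeros((480,640),bool);b[165:300,190:462]=1
wh=big(b&(hsv[...,1]<30)&(hsv[...,2]>225));mm=cv2.erode(wh.astype(np.uint8),np.ones((5,5)))>0
c,nn,r=plane(d["pts"][mm&d["ok"]]);print("plate",c.round(1),nn.round(4),"n",n.round(4),r.round(2),"height vs model",((c-O)@n).round(2))
cn=max(cv2.findContours(wh.astype(np.uint8),0,2)[0],key=cv2.contourArea)[:,0]
Q=ray(d,cn,O+4*n,n);ab=np.c_[(Q-O)@px,(Q-O)@py].astype(np.float32);print("plate rect about O (x,y)",cv2.minAreaRect(ab))
b[:]=0;b[90:345,150:500]=1
bl=big(b&(hsv[...,0]>95)&(hsv[...,0]<120)&(hsv[...,1]>120));mm=cv2.erode(bl.astype(np.uint8),np.ones((5,5)))>0
c,nn,r=plane(d["pts"][mm&d["ok"]]);print("panel",c.round(1),nn.round(4),"height",((c-O)@n).round(2))
S=ray(d,[[233,225],[418,225]],O+10*n,n);print("studs rel O",np.c_[(S-O)@px,(S-O)@py].round(1))
W=ray(d,[[237,252],[414,252]],O,n);print("wide rel O",np.c_[(W-O)@px,(W-O)@py].round(1))
b[:]=0;b[195:302,285:365]=1
k=big(b&(hsv[...,2]<70));P=(d["pts"][k&d["ok"]]-O)@np.c_[px,py,n];P=P[P[:,2]>20];print("sink x,y,z",np.percentile(P,[2,98],axis=0).round(1))
E
```

```text
plate [ 487.9 -295.    58.8] [0.0363 0.4532 0.8907] n [0.0388 0.4523 0.891 ] 0.48 height vs model 4.25
plate rect about O (x,y) ((1.2487373352050781, 1.9518814086914062), (79.80854034423828, 149.82330322265625), 0.13306424021720886)
panel [ 485.  -331.7   73. ] [0.0361 0.4526 0.891 ] height 0.24
studs rel O [[ 11.8  56.3]
 [ 12.1 -52.9]]
wide rel O [[ -9.2  57.6]
 [ -8.9 -54.1]]
sink x,y,z [[-21.8 -15.2  20.9]
 [ 26.2  18.7  29.9]]
```

```bash
sed -i 's/^O=np.array.*/O=np.array([486.3,-289.8,51.4])+1.4*px+1.8*py/' t.py; python3 -c "
from t import *
go(O+90*n);go(O+6.5*n);print(n*-10/300, px*19.5/300, n*10/300)"
```

```text
pos [ 489.3 -248.   132.6] F [-0.   0.3 -0.7] w 55.7 t 3.4 j [ 0.01  0.33 -0.67  0.71 -0.76 -0.67]
shift mm [ 2.1 -2.4 -0.4] share [ 0.0071 -0.0081 -0.0013] turn share [-0.0003  0.0002 -0.0017] deg 0.2
pos [ 489.3 -248.   132.6] F [-0.   0.3 -0.7] w 55.7 t 3.4 j [ 0.01  0.33 -0.67  0.71 -0.76 -0.67]
shift mm [ -1.1 -40.2 -74.8] share [-0.0037 -0.134  -0.2493] turn share [-0.0003  0.0002 -0.0017] deg 0.2
[-0.00129262 -0.01507771 -0.02970022] [-0.00494696 -0.05770376  0.02950938] [0.00129262 0.01507771 0.02970022]
```

servo_tool --pt "0.007 -0.008 -0.001 0 0 -0.0015 0.65" --pt "-0.0013 -0.0157 -0.031 0 0 0 0.65" --pt "-0.0013 -0.0157 -0.031 0 0 0 0.65" --pt "-0.0013 -0.0157 -0.031 0 0 0 0.65" --pt "-0.0013 -0.0157 -0.031 0 0 0 0.65" --pt "-0.0013 -0.0157 -0.031 0 0 0 0.65" --pt "-0.0013 -0.0157 -0.031 0 0 0 0.65" --pt "-0.0013 -0.0157 -0.031 0 0 0 0.65" --pt "-0.0013 -0.0157 -0.031 0 0 0 0.65" --pt "0 0 0 0 0 0 0.65" --pt "0 0 0 0 0 0 0.65"

```text
clock: 4.78
position: [488.5, -288.6, 57.7]
ee_rot: [-0.657, 0.717, -0.158, -0.172]
contact_force: [0.2, -0.2, 0.2]
gripper_width: 55.7
grasp_force: 0.0
```

```bash
python3 -c "
from t import *
go(O+6.5*n);save(cam('wrist'),'w2')"
```

```text
pos [ 488.5 -288.6   57.7] F [ 0.2 -0.2  0.2] w 55.7 t 4.775 j [-0.13  0.44 -0.77  1.   -0.57 -0.86]
shift mm [-0.2  0.4  0.1] share [-0.0008  0.0013  0.0005] turn share [-0.0002  0.0001  0.0002] deg 0.04
```

View pics/w2.png

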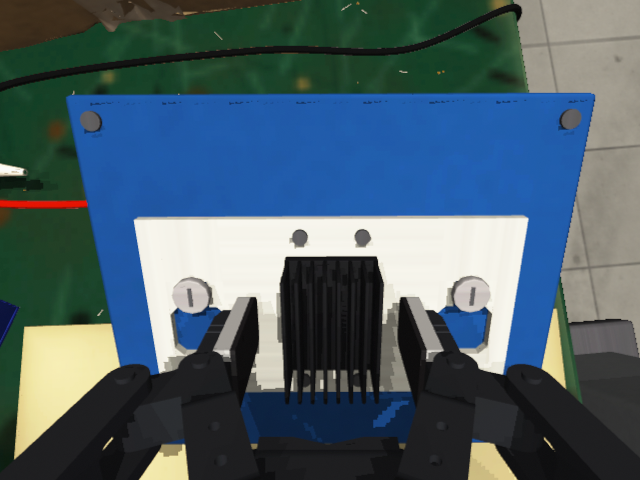

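The pads straddle the sink (280-382), evenly at about columns 250 and 405 and level with its lower half, so I can close.

servo_tool --pt "0 0 0 0 0 0 0.3" --pt "0 0 0 0 0 0 0.2" --pt "0 0 0 0 0 0 0" --pt "0 0 0 0 0 0 0" --pt "0 0 0 0 0 0 0" --pt "0 0 0 0 0 0 0" --pt "0 0 0 0 0 0 0"

```text
clock: 5.7
position: [488.8, -288.3, 58.2]
ee_rot: [-0.658, 0.716, -0.158, -0.172]
contact_force: [-0.0, 5.5, 6.2]
gripper_width: 34.6
grasp_force: 61.9
```

```bash
python3 -c "
from t import *
go(O+6.5*n);print(arm.read_state()['grasp_force'])"
```

```text
pos [ 488.8 -288.3   58.2] F [-0.   5.5  6.2] w 34.6 t 5.7 j [-0.13  0.44 -0.77  1.   -0.57 -0.86]
shift mm [-0.6  0.  -0.3] share [-0.0019  0.     -0.0011] turn share [-0.0001  0.0005 -0.0003] deg 0.07
61.88041850924492
```

Gripped, at 62 N and 34.6 mm wide. There is a slight push against the face, so I ease off about 0.7 mm while sliding up 19.5 mm.

servo_tool --pt "0.0001 0.0011 0.0021 0 0 0 0" --pt "-0.0005 -0.0058 0.003 0 0 0 0" --pt "-0.0005 -0.0058 0.003 0 0 0 0" --pt "-0.0005 -0.0058 0.003 0 0 0 0" --pt "-0.0005 -0.0058 0.003 0 0 0 0" --pt "-0.0005 -0.0058 0.003 0 0 0 0" --pt "-0.0005 -0.0058 0.003 0 0 0 0" --pt "-0.0005 -0.0058 0.003 0 0 0 0" --pt "-0.0005 -0.0058 0.003 0 0 0 0" --pt "-0.0005 -0.0058 0.003 0 0 0 0" --pt "-0.0005 -0.0058 0.003 0 0 0 0" --pt "0 0 0 0 0 0 0" --pt "0 0 0 0 0 0 0"

```text
clock: 7.32
position: [486.7, -305.9, 67.3]
ee_rot: [-0.657, 0.717, -0.158, -0.172]
contact_force: [-0.7, -1.0, -1.3]
gripper_width: 34.4
grasp_force: 61.0
```

```bash
python3 -c "
from t import *
go(O+6.5*n+19.5*px);s=arm.read_state();print((s['position']-O)@np.c_[px,py,n],s['contact_force']@np.c_[px,py,n]);d=cam('wrist');save(d,'w3');np.savez('w3.npz',**{k:d[k] for k in('image','pts','ok','K','c2w','z_map')})"
```

```text
pos [ 486.7 -305.9   67.3] F [-0.7 -1.  -1.3] w 34.4 t 7.325 j [-0.16  0.43 -0.75  0.98 -0.58 -0.81]
shift mm [ 0.1  0.3 -0.6] share [ 0.0003  0.001  -0.002 ] turn share [-0.     -0.0002  0.0006] deg 0.07
[20.0582725  -0.05909034  6.89862464] [ 0.39079473 -0.60951208 -1.62724161]
```

View pics/w3.png

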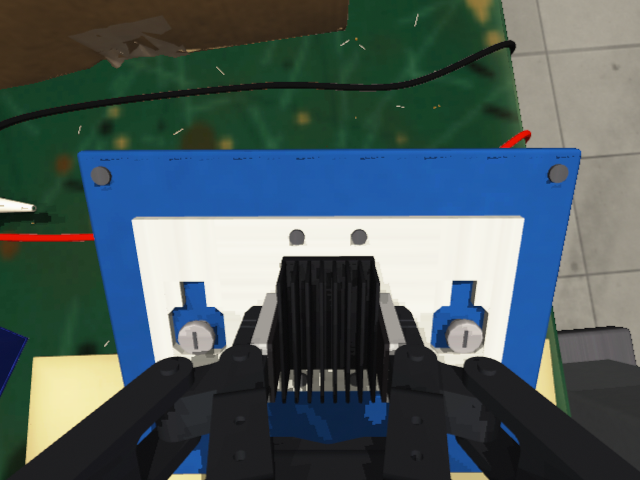

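```bash
python3 - <<'E'
from t import *; from m import *
d=dict(np.load("w3.npz"));hsv=cv2.cvtColor(d["image"],cv2.COLOR_RGB2HSV)
f=lambda uv,z:((ray(d,uv,O+z*n,n)-O)@np.c_[px,py]).round(1)
print("studs",f([[196,336.5],[464,337]],10).tolist())
print("plate top corners",f([[133,217],[523,217]],4.5).tolist())
print("hole edges top-of-wide", f([[175,308],[482,308],[217,308],[440,308]],4.5).tolist(), "slot top",f([[194,282],[463,281]],4.5).tolist())
print("hole left/right",f([[173,330],[225,330],[433,330],[487,330]],4.5).tolist())
E
```

```text
studs [[11.3, 54.5], [10.9, -54.6]]
plate top corners [[60.4, 74.9], [60.1, -73.5]]
hole edges top-of-wide [[21.3, 63.8], [21.1, -62.7], [21.3, 46.5], [21.1, -45.4]] slot top [[33.1, 54.7], [33.3, -53.5]]
hole left/right [[10.9, 65.9], [10.9, 44.1], [10.7, -43.3], [10.7, -66.0]]
```

The wide ends (x about 11.2) sit on the studs (11.1), and y agrees within 0.6 mm. I can lift square to the slope.

servo_tool --pt "0.0004 0.0045 0.0089 0 0 0 0" --pt "0.0004 0.0045 0.0089 0 0 0 0" --pt "0.0004 0.0045 0.0089 0 0 0 0" --pt "0.0004 0.0045 0.0089 0 0 0 0" --pt "0.0004 0.0045 0.0089 0 0 0 0" --pt "0.0009 0.0106 0.0208 0 0 0 0" --pt "0.0013 0.015 0.03 0 0 0 0" --pt "0.0013 0.015 0.03 0 0 0 0" --pt "0.0013 0.015 0.03 0 0 0 0" --pt "0.0013 0.015 0.03 0 0 0 0" --pt "0.0013 0.015 0.03 0 0 0 0" --pt "0.0013 0.015 0.03 0 0 0 0" --pt "0 0 0 0 0 0 0"

```text
clock: 9.0
position: [490.8, -268.3, 141.7]
ee_rot: [-0.658, 0.716, -0.158, -0.171]
contact_force: [-0.7, 0.7, -1.6]
gripper_width: 34.2
grasp_force: 60.9
```

```bash
python3 - <<'E'
from t import *
# tray: long side dir -6.4 deg -> tool y = -(that), tool z down
b=np.radians(-6.4);ty=-np.array([np.cos(b),np.sin(b),0]);tz=np.array([0,0,-1.]);Rt=np.c_[np.cross(ty,tz),ty,tz]
go([508,44.5,100],Rt)
d=cam('top');save(d,'top2');
E
```

```text
pos [ 490.8 -268.3  141.7] F [-0.7  0.7 -1.6] w 34.2 t 9.0 j [-0.03  0.33 -0.64  0.71 -0.77 -0.62]
shift mm [ 17.2 312.8 -41.7] share [ 0.0572  1.0426 -0.1391] turn share [ 0.2343 -0.0222 -0.0128] deg 27.01
```

View pics/top2.png

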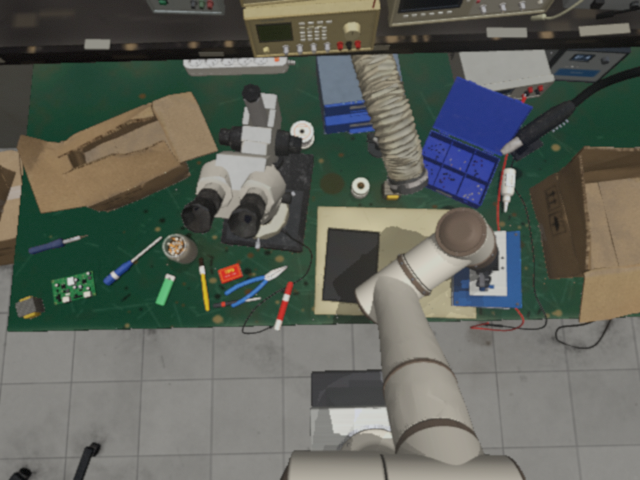

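The plate is off the panel and in the grip. Next I move left in stages, levelling as it goes.

servo_tool --pt "0.003 0.05 0 0.0234 -0.0022 -0.0013 0" --pt "0.003 0.05 0 0.0234 -0.0022 -0.0013 0" --pt "0.003 0.06 0 0.0234 -0.0022 -0.0013 0" --pt "0.003 0.06 0 0.0234 -0.0022 -0.0013 0" --pt "0.003 0.06 0 0.0234 -0.0022 -0.0013 0" --pt "0.003 0.06 0 0.0234 -0.0022 -0.0013 0" --pt "0.003 0.06 0 0.0234 -0.0022 -0.0013 0" --pt "0.003 0.06 0 0.0234 -0.0022 -0.0013 0" --pt "0.003 0.06 0 0.0234 -0.0022 -0.0013 0" --pt "0.003 0.05 0 0.0234 -0.0022 -0.0013 0" --pt "0 0 0 0 0 0 0"

```text
clock: 10.42
position: [499.0, -97.8, 140.6]
ee_rot: [-0.666, 0.746, 0.001, -0.001]
contact_force: [0.7, -0.4, -2.7]
gripper_width: 34.3
grasp_force: 60.8
```

```bash
cat >> t.py <<'E'
b=np.radians(-6.4);ty=-np.array([np.cos(b),np.sin(b),0]);tz=np.array([0,0,-1.]);Rt=np.c_[np.cross(ty,tz),ty,tz]
E
python3 - <<'E'
from t import *
go([508,44.5,100],Rt)
Z0={k:np.load(k+"0.npz")["z_map"] for k in("top","side")}
for k in("top","side"):
    d=cam(k);m=d["ok"]&(Z0[k]-d["z_map"]>40);P=d["pts"][m]
    for lo in range(250,700,50):
        q=P[(P[:,0]>lo)&(P[:,0]<lo+50)]
        if len(q)>5:print(k,"x",lo,"y",np.percentile(q[:,1],[1,99]).round(),"z",np.percentile(q[:,2],[1,99]).round())
    if k=="side":save(d,"side2")
E
```

```text
pos [499.  -97.8 140.6] F [ 0.7 -0.4 -2.7] w 34.3 t 10.425 j [ 0.13  0.28 -0.4   0.   -0.89 -0.24]
shift mm [  9.  142.3 -40.6] share [ 0.03    0.4744 -0.1355] turn share [ 0.0004 -0.0016  0.0001] deg 0.19
top x 250 y [-9. 83.] z [605. 684.]
top x 300 y [-1. 85.] z [565. 644.]
top x 350 y [ 9. 88.] z [521. 600.]
top x 400 y [-123.  116.] z [136. 553.]
top x 450 y [-130.  125.] z [136. 507.]
top x 500 y [-133.  116.] z [452. 502.]
side x 250 y [59. 86.] z [569. 629.]
side x 300 y [46. 88.] z [501. 627.]
side x 350 y [49. 90.] z [465. 592.]
side x 400 y [-123.  122.] z [137. 546.]
side x 450 y [-113.  130.] z [138. 502.]
side x 500 y [-126.  125.] z [137. 501.]
side x 550 y [-1966.   -59.] z [ 29. 246.]
side x 600 y [-1990. -1830.] z [ 26. 579.]
```

View pics/side2.png

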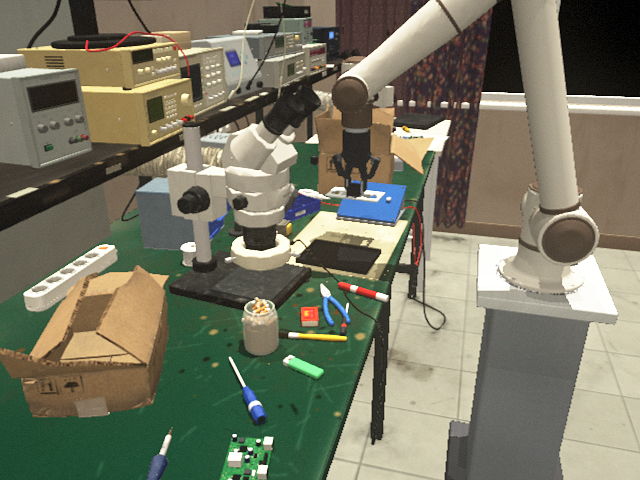

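```bash
python3 - <<'E'
from t import *
from scipy.spatial import cKDTree
A=[];M=[]
for k in("top","side"):
    z0=np.load(k+"0.npz");d=cam(k);P=d["pts"]
    A.append(P[d["ok"]&(z0["z_map"]-d["z_map"]>40)&(P[...,0]>300)&(P[...,0]<650)&(abs(P[...,1])<400)])
    Q=z0["pts"];M.append(Q[z0["ok"]&(Q[...,0]>540)&(Q[...,0]<800)&(Q[...,1]>160)&(Q[...,1]<400)&(Q[...,2]>60)])
A=np.vstack(A);M=np.vstack(M);t=cKDTree(M)
for dz in(0,-60,-130):
    B=A@R.from_euler("z",16.1,degrees=True).as_matrix().T+[0,0,dz];D,i=t.query(B);j=np.argsort(D)[5];print(dz,D[j].round(),B[j].round(),M[i[j]].round())
E
```

```text
0 61.0 [484. 196. 454.] [540. 220. 453.]
-60 67.0 [554.  95.  80.] [556. 161.  68.]
-130 83.0 [484. 197. 323.] [559. 233. 328.]
```

servo_tool --pt "0.003 0.04 0 0 0 0 0" --pt "0.003 0.05 0 0 0 0 0" --pt "0.002 0.05 0 0 0 0 0" --pt "0.002 0.05 0 0 0 0 0" --pt "0.002 0.05 0 0 0 0 0" --pt "0.002 0.05 0 0 -0.0016 0 0" --pt "0.002 0.05 0 0 0 0 0" --pt "0.002 0.05 -0.02 0 0 0 0" --pt "0.002 0.05 -0.03 0 0 0 0" --pt "0.002 0.034 -0.035 0 0 0 0" --pt "0 0 -0.05 0 0 0 0" --pt "0 0 -0.05 0 0 0 0" --pt "0 0 -0.05 0 0 0 0" --pt "0 0 -0.05 0 0 0 0" --pt "0 0 -0.04 0 0 0 0" --pt "0 0 0 0 0 0 0" --pt "0 0 0 0 0 0 0"

```text
clock: 12.75
position: [506.2, 44.6, 43.6]
ee_rot: [-0.667, 0.745, -0.001, 0.001]
contact_force: [-0.2, 0.2, -2.8]
gripper_width: 34.0
grasp_force: 60.8
```

```bash
python3 - <<'E'
from t import *
go([506,44.5,12],Rt)
d=cam("wrist");save(d,"w4")
E
```

```text
pos [506.2  44.6  43.6] F [-0.2  0.2 -2.8] w 34.0 t 12.75 j [ 0.41  0.41 -0.51  0.   -0.65 -0.52]
shift mm [ -0.2  -0.1 -31.6] share [-0.0005 -0.0005 -0.1055] turn share [ 0.0001  0.0008 -0.0001] deg 0.09
```

View pics/w4.png

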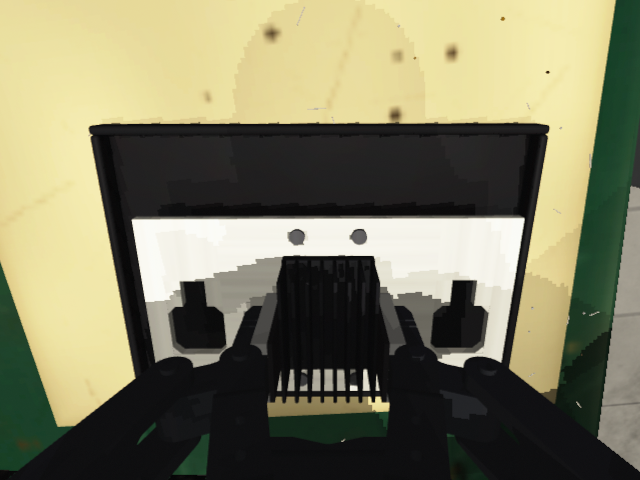

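The plate is square to the tray and well inside it, with its top edge at row 217 and the tray wall at row 128. I lower it gently.

servo_tool --pt "0 0 -0.03 0 0 0 0" --pt "0 0 -0.03 0 0 0 0" --pt "0 0 -0.02 0 0 0 0" --pt "0 0 -0.01 0 0 0 0" --pt "0 0 -0.005 0 0 0 0" --pt "0 0 0 0 0 0 0" --pt "0 0 0 0 0 0 0"

```text
clock: 13.68
position: [505.9, 44.6, 15.0]
ee_rot: [-0.667, 0.745, -0.0, 0.0]
contact_force: [-0.5, -0.4, -2.2]
gripper_width: 34.6
grasp_force: 60.8
```

servo_tool --pt "0 0 -0.004 0 0 0 0" --pt "0 0 -0.004 0 0 0 0" --pt "0 0 -0.003 0 0 0 0" --pt "0 0 0 0 0 0 0" --pt "0 0 0 0 0 0 0"

```text
clock: 14.3
position: [505.7, 44.5, 11.5]
ee_rot: [-0.667, 0.745, -0.0, 0.0]
contact_force: [0.6, 0.1, -2.4]
gripper_width: 34.4
grasp_force: 60.8
```

servo_tool --pt "0 0 -0.002 0 0 0 0" --pt "0 0 -0.002 0 0 0 0" --pt "0 0 0 0 0 0 0"

```text
clock: 14.68
position: [505.8, 44.5, 11.0]
ee_rot: [-0.667, 0.745, -0.0, 0.0]
contact_force: [-0.7, 0.3, 6.0]
gripper_width: 34.4
grasp_force: 61.7
```

It is resting on the floor, with the force up by about 8 N. I release and retreat straight up.

servo_tool --pt "0 0 0 0 0 0 0.45" --pt "0 0 0 0 0 0 0.5" --pt "0 0 0 0 0 0 0.6" --pt "0 0 0 0 0 0 0.65" --pt "0 0 0 0 0 0 0.65" --pt "0 0 0.02 0 0 0 0.65" --pt "0 0 0.03 0 0 0 0.65" --pt "0 0 0.05 0 0 0 0.65" --pt "0 0 0.06 0 0 0 0.65" --pt "0 0 0.08 0 0 0 0.65" --pt "0 0 0.08 0 0 0 0.65" --pt "0 0 0.08 0 0 0 0.65" --pt "0 0 0 0 0 0 0.65" --pt "0 0 0 0 0 0 0.65"

```text
clock: 16.42
position: [505.2, 44.4, 130.2]
ee_rot: [-0.666, 0.746, -0.0, 0.0]
contact_force: [-0.7, 0.2, -0.3]
gripper_width: 55.5
grasp_force: 0.0
```

```bash
python3 - <<'E'
from m import *
d=cam("wrist");save(d,"w5");hsv=cv2.cvtColor(d["image"],cv2.COLOR_RGB2HSV)
wh=big((hsv[...,1]<30)&(hsv[...,2]>150));mm=cv2.erode(wh.astype(np.uint8),np.ones((5,5)))>0
c,nn,r=plane(d["pts"][mm&d["ok"]]);print(c.round(1),nn.round(3),r,arm.read_state()["contact_force"])
E
```

```text
[507.5  37.9   8.8] [-0.001  0.     1.   ] 0.5042677074357407 [ 0.09706801 -0.85719314  0.46272629]
```

View pics/w5.png

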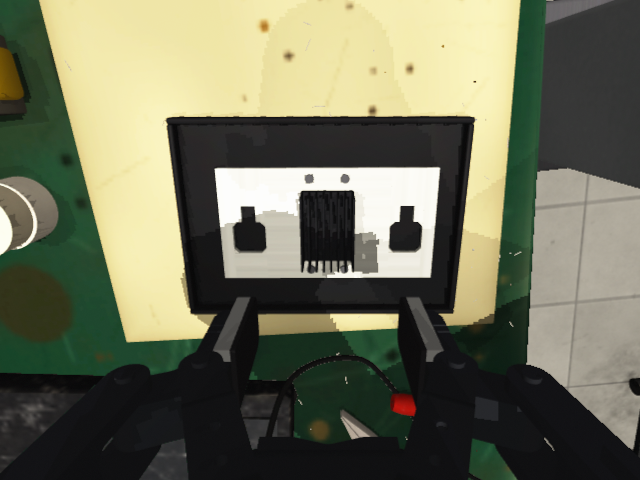

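The plate lies flat (normal [0,0,1], top face at 8.8 mm) inside the tray walls (170-472, 120-310), heat sink up, and the gripper is clear of it.

```bash
python3 -c "
from bench import arm
print(arm.job_done())"
```

```text
the job is handed in; nothing more can be done
None
```

The plate is off the studs and lying flat, heat sink up, in the tray; the job was handed in at about 16.5 s with the gripper clear and nothing else touched.

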